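# Refill the guest-pager charging tower

## Robot

A 6-joint arm with a two-finger parallel gripper is mounted at the origin on the work surface. World frame = base frame: x ahead of the robot, y to its left, z up, the work surface at z = 0. Lengths are in m, angles in rad, forces in N, time in s.
With the tool pointing down it reaches from about 0.35 to 0.775 m from the base axis. Payload 7.3 kg.
Tool frame: the origin (TCP) lies at the centre of the arm's flange, where the gripper is bolted on; the fingertips stand 178 mm ahead of it and the grasp point (between the pads) lies 159 mm ahead of it; z points along the fingers, y is the line along which they close (so a half turn about z gives the same grasp; the last joint's range is limited). The gripper opens to 92 mm and grips with 3 to 60 N. Pads are 19 mm wide; open, the fingers measure 130 mm over their backs; the gripper's body (75 mm by 190 mm) begins 47 mm behind the grasp point.
Start: joints at [-1.359, 0.342, 1.524, -0, 1.275, -0.146], TCP at [0.184, -0.492, 0.405] pointing down, gripper open.
Joint ranges: [-2.53, 2.53], [-0.77, 2.02], [0.04, 2.7], [-1, 4.14], [0.28, 2.66], [-3.11, 3.11]. Speed limits (rad/s): [2.57, 2.57, 3.14, 3.14, 3.14, 3.14].

## Interface

Orientations are given as [roll, pitch, yaw] about the fixed x, y, z axes, in that order (R = Rz(yaw) Ry(pitch) Rx(roll)).
In Python, from cell import robot, readout, read_camera gives the robot as it stands (robot), with the cameras as plain functions and the readings (readout).
- The arm moves only by the shell command python3 drive.py [OPENING] [FORCE], which reads ROWS from standard input. ROWS is a JSON list that holds a single list of rows (three levels of brackets), with 1 to 8 rows, each of 6 numbers: dx, dy, dz in normalised numbers (1 is 0.8 m), then a rotation vector rx, ry, rz in a scale on which 1.0 is pi rad; each row shifts and turns the commanded pose from where the row before left it, along the tool's axes as they then stand; what a row does not reach is not made up. A row lasts 1/12 s, in which the tool goes at most 0.0417 m and 0.125 rad, less where a joint would pass 70% of its speed; a pose out of reach is approached as far as the arm can. OPENING is the finger opening in m, set as the command begins (- or left out keeps the last). The fingers move at their own pace and stop on an object; FORCE is the grip in N (left out, the last holds). Time passes only in rows, so rows that do not move let the fingers close. It prints the time, the measured TCP pose, the force, the opening and the grip force at its end. Shift and turn numbers lie between -1 and 1, and a call with a number outside is refused. Input that does not fit is refused with a message, and nothing moves.
- readout.observe(): the state, without advancing time (a new reading comes with each control period).
- read_camera(name): name is "scene" or "top" or "wrist"; returns a dict with "image" (420x560x3 uint8, red, green, blue), "fx", "fy", "cx", "cy" (pixels), "k1" (the pictures are not rectified: a ray, as slopes to the right and down, at radius r is drawn at 1 + k1 r^2 times it, then the intrinsics apply), "pose" (4x4, takes a point from camera to world coordinates). Camera axes: x right, y down, z forward; pixel columns grow to the right and rows downward; lengths in m; the calibration is good to about 2 mm. A picture is of the moment at which its call begins. There is no depth.
- robot.hand_in(): hands the job in; it is judged then, once.
The state is a dict: "time": time; "qpos": joint angles; "qvel": joint speeds; "joint_efforts": joint torques, N m; "tool_pos": TCP position; "tool_rot": TCP orientation; "contact_force": force on the tool from outside, world axes, zero at the start; "torque": the same for the moment, N m; "opening": finger opening in m; "grip_force": force on a finger pad.
Only numpy, scipy, OpenCV 4.12 (cv2) and the standard library are available. Lean on these libraries where they do the work, as an engineer would, in place of code of your own. Each camera call takes 0.05 s, during which the arm holds its last target. There are 200 camera calls.

## Task

Switch the pager charger off at its toggle, then drop the guest pagers lying about the table flat into the charging tower until the top of the stack is level with the full mark (one may be in the tower already), and only then switch the charger on again. Put every pager left over into the shallow steel tray, and knock nothing on the table over.

Things in the scene. Friction and masses are not known exactly. Their poses are not given: they have to be found in the camera images.
- pager0: guest pager: flat grey round puck with a black centre, 62 mm in diameter, 20 mm thick, 60 to 130 g, same on both faces; origin at its centre, z along its axis. Either already lying on the floor of the tower or not there at all (None at the start).
- pager1: guest pager: flat grey round puck with a black centre, 62 mm in diameter, 20 mm thick, 60 to 130 g, same on both faces; origin at its centre, z along its axis. Lies flat on the table at the start, or is not there at all (None at the start).
- pager2: guest pager: flat grey round puck with a black centre, 62 mm in diameter, 20 mm thick, 60 to 130 g, same on both faces; origin at its centre, z along its axis. Lies flat on the table at the start, or is not there at all (None at the start).
- pager3: guest pager: flat grey round puck with a black centre, 62 mm in diameter, 20 mm thick, 60 to 130 g, same on both faces; origin at its centre, z along its axis. Lies flat on the table at the start, or is not there at all (None at the start).
- pager4: guest pager: flat grey round puck with a black centre, 62 mm in diameter, 20 mm thick, 60 to 130 g, same on both faces; origin at its centre, z along its axis. Lies flat on the table at the start, or is not there at all (None at the start).
- pager5: guest pager: flat grey round puck with a black centre, 62 mm in diameter, 20 mm thick, 60 to 130 g, same on both faces; origin at its centre, z along its axis. Lies flat on the table at the start, or is not there at all (None at the start).
- pager6: guest pager: flat grey round puck with a black centre, 62 mm in diameter, 20 mm thick, 60 to 130 g, same on both faces; origin at its centre, z along its axis. Lies flat on the table at the start, or is not there at all (None at the start).
- tower: charging tower, fixed: upright aluminium tube on a black round base (96 mm across, 15 mm high). Origin at the centre of its underside, z up. Tube: inner diameter 66 mm, wall 4 mm, mouth flared to 80 mm inside, 87 mm outside; 15 mm wide windows down its own +x and -x sides show the stack. Pagers dropped flat into the mouth slide down to the floor or onto the one below
- tower_floor (a point): centre of the tube's inner floor, 15 mm above the table, on which the lowest pager lies
- tower_full (a point): point on the tube's axis at the height of the full mark (a black line round the outside of the tube, 5 mm broad), 80 mm above the tube's floor, that is four pagers high
- tower_rim (a point): centre of the tube's mouth where the flare begins, 107 mm above the table; the flare's top edge is at 118 mm
- isolator: grey isolator box of the charger, fixed to the table, 90 x 70 mm and 30 mm high, origin at the centre of its underside; a white patch on its top marks its own +x end, the ON side. Turned up to 0.4 rad
- toggle (a joint): isolator toggle in rad: 0 = OFF stop (leaning 0.6 rad from upright to the box's -x), 1.2 = ON stop (leaning 0.6 rad to +x). It hinges about the box's y axis, 35 mm above the table over the box's origin; takes under 2 N at the bar; once past upright it falls to the nearer stop
- toggle_bar (a point): middle of the toggle's black crossbar (along the box's y, 18 mm thick, 58 mm long), 75 mm from the hinge; 97 mm above the table at either stop, 110 mm when upright
- tray: shallow steel tray, fixed to the table, 230 x 100 mm outside, rim 18 mm high, walls and floor 4 mm thick; origin at the centre of its underside, long side along its x
- salt: bystander, stays standing: salt shaker, white, 42 mm across, 83 mm high; origin at the centre of its underside
- chili: bystander, stays standing: chili shaker, amber glass, 42 mm across, 83 mm high, sometimes absent; origin at the centre of its underside
- cola: bystander, stays standing: glass of cola, dark, 70 mm across, 120 mm high, sometimes absent; origin at the centre of its underside

How it is judged:
By the outcome, as a careful person would: the job done as asked, in the order asked, and still so for the second after the job is handed in, with the robot touching nothing.
Of pager1, pager2, pager3, pager4, pager5, pager6 only 5 to 6 are there at a start; the rules pass over those that are not, and their reading is None.
Of pager0, chili, cola only 1 to 2 are there at a start; the rules pass over those that are not, and their reading is None.
At some moment in a run one of pager1, pager2, pager3, pager4, pager5, pager6 may be knocked a few centimetres aside while the robot is not near it.
Once in a run the grip may slacken for a moment while it holds something.
It also fails if it takes over 200 s, if anything falls off the work surface, if the arm or the gripper's body presses on something with over 40 N, if the wrist force passes 120 N, or if a joint passes its speed limit or range.

## Working session

There is one attempt and no reset: what is moved stays moved. The work goes in short steps, Python scripts to look and compute and a shell command to move; the robot and the scene stay as the last step left them, time stands still between calls to the robot, and variables do not carry over. Pictures are saved under pics/ and viewed, at most 14 in all, crops included, and the job is handed in when it is done.

```bash
ls; mkdir -p pics
python3 - <<'E'
from cell import robot, readout, read_camera
import cv2,numpy as np
s=readout.observe();print({k:np.round(v,3).tolist() for k,v in s.items()})
for n in("top","scene"):
    c=read_camera(n);cv2.imwrite(f"pics/{n}0.png",c["image"][:,:,::-1]);print(n,c["fx"],c["cx"],c["cy"],c["k1"],np.round(c["pose"],3).tolist())
E
```

```text
cell.py
drive.py
pics
{'time': 0.0, 'qpos': [-1.359, 0.343, 1.525, -0.0, 1.275, -0.146], 'qvel': [0.0, 0.0, 0.002, -0.001, -0.0, -0.001], 'joint_efforts': [-0.003, -43.125, -24.422, 0.072, 0.056, -0.0], 'tool_pos': [0.184, -0.492, 0.404], 'tool_rot': [-3.14, -0.0, 0.358], 'contact_force': [-0.91, -0.366, -0.263], 'torque': [0.018, -0.013, 0.001], 'grip_force': 0.0, 'opening': 0.092}
top 412.0515555860866 281.4592570169255 210.2178838541365 0.013837468273977102 [[0.007, -0.99, 0.144, 0.447], [-0.999, -0.013, -0.038, 0.016], [0.04, -0.144, -0.989, 0.915], [0.0, 0.0, 0.0, 1.0]]
scene 491.3244704132408 285.7511067561316 212.83723015963847 -0.024701783348315312 [[-0.162, 0.831, -0.532, 1.145], [0.987, 0.13, -0.098, 0.105], [-0.012, -0.541, -0.841, 1.003], [0.0, 0.0, 0.0, 1.0]]
```

View pics/top0.png

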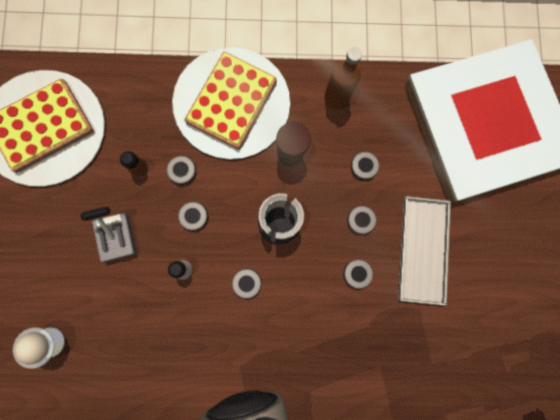

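View pics/scene0.png

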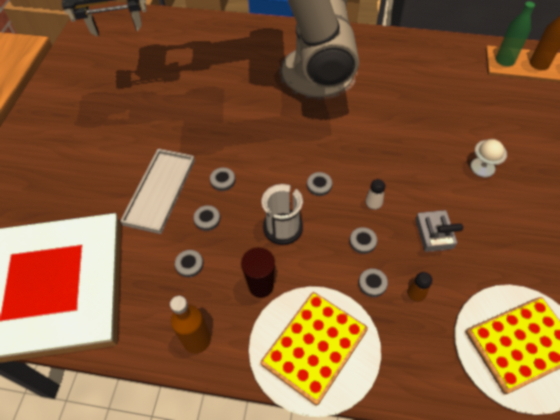

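The top view shows six pagers at about (181,170), (193,216), (246,284), (365,166), (362,220) and (358,274). The tower is at (281,218) and looks empty, the cola at (293,145), chili at (129,160), salt at (180,270). The isolator is at (115,240) with the bar at (95,213), and the tray at (425,250). Next I measure them.

```bash
cat > h.py <<'E'
from cell import robot, readout, read_camera
import cv2,numpy as np
def ray(c,u,v):
    K=np.array([[c["fx"],0,c["cx"]],[0,c["fy"],c["cy"]],[0,0,1]])
    p=cv2.undistortPoints(np.array([[[u,v]]],float),K,np.array([c["k1"],0,0,0,0]))[0,0]
    P=np.array(c["pose"]);return P[:3,3],P[:3,:3]@[p[0],p[1],1]
def onz(c,u,v,z):
    o,d=ray(c,u,v);return (o+d*(z-o[2])/d[2])[:2]
def pix(c,p):
    P=np.array(c["pose"]);q=P[:3,:3].T@(np.array(p)-P[:3,3]);K=np.array([[c["fx"],0,c["cx"]],[0,c["fy"],c["cy"]],[0,0,1]])
    return cv2.projectPoints(q.reshape(1,3),np.zeros(3),np.zeros(3),K,np.array([c["k1"],0,0,0,0]))[0].ravel()
def grey(im):
    h=cv2.cvtColor(im,cv2.COLOR_RGB2HSV);return ((h[...,1]<60)&(h[...,2]>70)).astype(np.uint8)*255
def pucks(c):
    """outer grey rings on the table -> centre (x,y) at puck top"""
    out=[];cs,_=cv2.findContours(grey(c["image"]),cv2.RETR_EXTERNAL,cv2.CHAIN_APPROX_NONE)
    for k in cs:
        if len(k)<20: continue
        hull=cv2.convexHull(k);(u,v),(a,b),_=cv2.fitEllipse(hull) if len(hull)>5 else ((0,0),(0,1),0)
        if 18<a<40 and 20<b<42 and a/b>.7: out.append((round(u,1),round(v,1),round(a,1),round(b,1),*np.round(onz(c,u,v,.018),4)))
    return out
def rows(target,yaw=None):
    """tool-axes displacement to a TCP target, tool pointing down"""
    s=readout.observe();y=s["tool_rot"][2];d=np.array(target)-s["tool_pos"]
    return np.round([np.cos(y)*d[0]+np.sin(y)*d[1],np.sin(y)*d[0]-np.cos(y)*d[1],-d[2]],4)
E
python3 - <<'E'
from h import *
T=read_camera("top");S=read_camera("scene")
for n,c in(("top",T),("scene",S)):
    print(n);[print(*map(float,p)) for p in pucks(c)]
im=T["image"];cv2.imwrite("pics/crop_a.png",cv2.resize(im[140:300,70:320],None,fx=3,fy=3,interpolation=cv2.INTER_CUBIC)[:,:,::-1])
im=S["image"];a=cv2.resize(im[170:250,230:330],None,fx=4,fy=4,interpolation=cv2.INTER_CUBIC);b=cv2.resize(im[190:270,390:490],None,fx=4,fy=4,interpolation=cv2.INTER_CUBIC)
cv2.imwrite("pics/crop_b.png",np.hstack([a,b])[:,:,::-1])
for n,(u,v) in dict(trayA=(405,198),trayB=(450,201),trayC=(446,304),trayD=(400,301)).items(): print(n,onz(T,u,v,.018))
E
```

```text
top
246.2 283.4 28.4 29.3 0.419 0.0558
357.8 273.7 27.9 28.6 0.4411 -0.1853
361.5 219.6 27.2 27.7 0.5592 -0.196
192.5 215.8 27.6 28.7 0.5634 0.1753
180.6 169.4 26.9 27.8 0.6664 0.205
364.7 165.0 26.1 27.0 0.6835 -0.2058
scene
372.8 282.3 25.3 27.1 0.6705 0.2072
188.5 263.1 23.8 26.2 0.688 -0.2035
362.9 240.0 23.2 25.2 0.5679 0.1776
206.3 217.5 21.7 24.4 0.5639 -0.194
319.3 183.4 20.0 23.2 0.4236 0.0585
222.1 178.5 19.7 22.9 0.4458 -0.1835
486.0 160.2 28.0 33.7 0.2854 0.4702
trayA [ 0.60919981 -0.29494508]
trayB [ 0.60376847 -0.39656247]
trayC [ 0.37796323 -0.37566535]
trayD [ 0.38367583 -0.27563594]
```

View pics/crop_a.png

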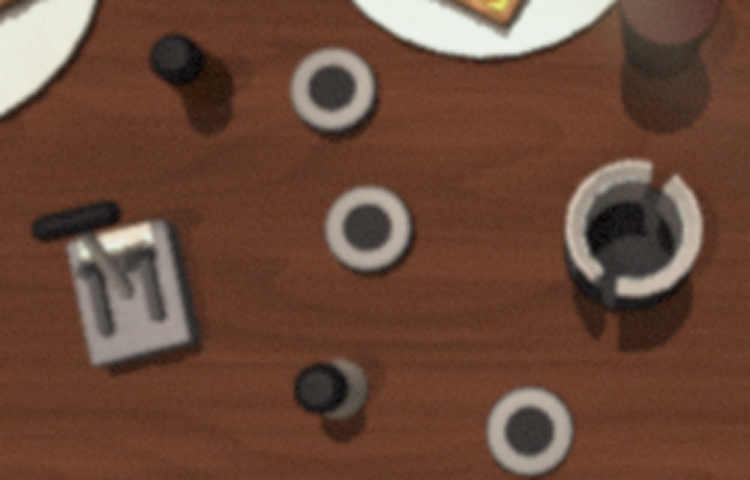

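View pics/crop_b.png

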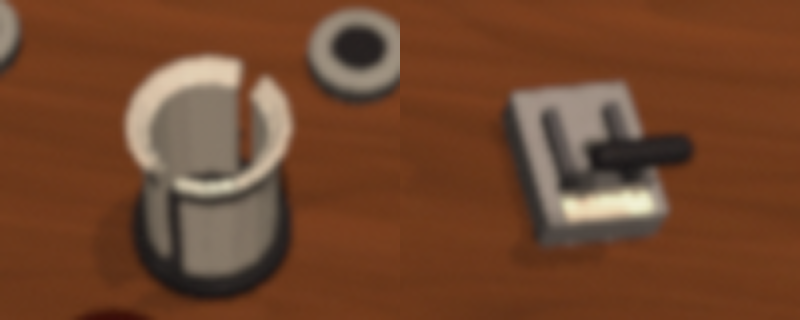

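The tower mouth is centred near top (281.3,216) and scene (282.4,201.8). The bar is at top (95.5,213.2) and scene (450.5,227.8), leaning over the white patch, so the toggle is ON. Chili and cola are both present, so pager0 must be absent. Now I triangulate and go for the toggle.

Run:
```python
from h import *
T=read_camera("top");S=read_camera("scene")
for n,a,b,z in(("tower",(281.3,216),(282.4,201.8),.118),("bar",(95.5,213.2),(450.5,227.8),.1)):
    print(n,onz(T,*a,z),onz(S,*b,z))
print("bar ends",onz(T,70+35/3,140+225/3,.1),onz(T,70+118/3,140+213/3,.1))
print("box ctr",onz(T,113.7,237.7,.03),"box corners",[onz(T,70+u/3,140+v/3,.03) for u,v in((70,243),(162,222),(198,345),(93,365))])
print("salt cap",onz(T,70+320/3,140+388/3,.083),"chili",onz(T,70+177/3,140+58/3,.083))
print("cola",onz(T,293,138,.12))
```

```text
tower [ 0.5520424  -0.01457953] [ 0.55820838 -0.00974995]
bar [0.55551596 0.34893284] [0.55712334 0.35426214]
bar ends [0.55164032 0.37510049] [0.5602028  0.32268387]
box ctr [0.51306359 0.3361857 ] box corners [array([0.5480839 , 0.38082661]), array([0.56383924, 0.31792924]), array([0.47705744, 0.28772577]), array([0.46266357, 0.35894169])]
salt cap [0.44766408 0.19058409] chili [0.66974265 0.29664851]
cola [ 0.70977233 -0.03685527]
```

The rows are not in the units I measure in: shifts go in shares of 0.8 m and turns go in shares of pi rad. I convert before sending: -0.0302 m / 0.8 = -0.0378, 0.0254 m / 0.8 = 0.0318, 0.108 rad / 3.1416 = 0.0344.

```bash
echo '[[[0, 0, 0, 0, 0, 0.0344], [0.0318, -0.0378, 0, 0, 0, 0], [0.0318, -0.0378, 0, 0, 0, 0], [0.0318, -0.0378, 0, 0, 0, 0], [0.0318, -0.0378, 0, 0, 0, 0], [0.0318, -0.0378, 0, 0, 0, 0], [0.0318, -0.0378, 0, 0, 0, 0], [0.0318, -0.0378, 0, 0, 0, 0]]]' | python3 drive.py 0 10
echo '[[[0.0318, -0.0378, 0, 0, 0, 0], [0.0318, -0.0378, 0, 0, 0, 0], [0.0318, -0.0378, 0, 0, 0, 0], [0.0318, -0.0378, 0, 0, 0, 0], [0.0318, -0.0378, 0, 0, 0, 0], [0.0318, -0.0378, 0, 0, 0, 0], [0.0318, -0.0378, 0, 0, 0, 0], [0.0318, -0.0378, 0, 0, 0, 0]]]' | python3 drive.py
echo '[[[0.0318, -0.0378, 0, 0, 0, 0], [0.0318, -0.0378, 0, 0, 0, 0], [0.0318, -0.0378, 0, 0, 0, 0], [0.0318, -0.0378, 0, 0, 0, 0], [0.0318, -0.0378, 0, 0, 0, 0], [0.0318, -0.0378, 0, 0, 0, 0], [0.0318, -0.0378, 0, 0, 0, 0], [0, 0, 0, 0, 0, 0]]]' | python3 drive.py
python3 -c "
from h import *
print(rows([.595,.361,.405]))"
```

```text
time: 0.97
tool_pos: [0.3042, -0.2412, 0.4049]
tool_rot: [3.141, -0.0, 0.249]
contact_force: [0.3, -0.3, 0.7]
opening: 0.0431
grip_force: 0.0
time: 1.63
tool_pos: [0.4414, 0.0435, 0.4049]
tool_rot: [3.141, -0.001, 0.25]
contact_force: [-0.0, -0.5, -0.0]
opening: 0.0004
grip_force: 0.0
time: 2.3
tool_pos: [0.5624, 0.2956, 0.4028]
tool_rot: [-3.14, -0.0, 0.254]
contact_force: [-1.5, -1.1, -1.2]
opening: 0.0005
grip_force: 0.0
[ 0.048  -0.0551 -0.0022]
```

To row units: 0.035 m / 0.8 = 0.0438, 0.03 m / 0.8 = 0.0375.

```bash
echo '[[[0.03, -0.0344, 0, 0, 0, 0], [0.03, -0.0344, 0, 0, 0, 0], [0, 0, 0.0438, 0, 0, 0], [0, 0, 0.0438, 0, 0, 0], [0, 0, 0.0438, 0, 0, 0], [0, 0, 0.0375, 0, 0, 0], [0, 0, 0, 0, 0, 0]]]' | python3 drive.py
python3 - <<'E'
from h import *
T=read_camera("scene");im=T["image"]
cv2.imwrite("pics/c1.png",cv2.resize(im[150:300,380:530],None,fx=3,fy=3)[:,:,::-1])
E
```

```text
time: 2.88
tool_pos: [0.5922, 0.3543, 0.2619]
tool_rot: [3.139, 0.013, 0.25]
contact_force: [-1.4, -0.5, -1.4]
opening: 0.0002
grip_force: 0.0
```

View pics/c1.png

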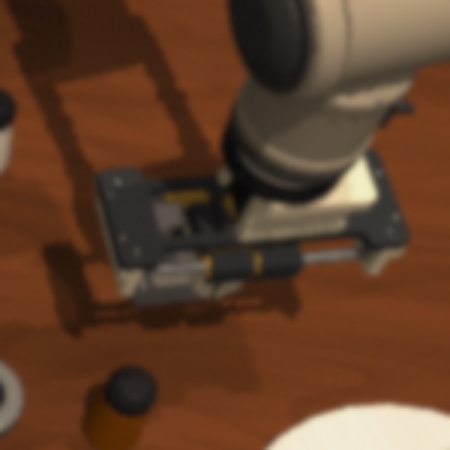

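The gripper is in place beyond the bar and hides it. I push slowly along the box's -x.

To row units: -0.008 m / 0.8 = -0.01.

```bash
echo '[[[-0.01, 0, 0, 0, 0, 0], [-0.01, 0, 0, 0, 0, 0], [-0.01, 0, 0, 0, 0, 0], [-0.01, 0, 0, 0, 0, 0], [-0.01, 0, 0, 0, 0, 0]]]' | python3 drive.py
echo '[[[-0.01, 0, 0, 0, 0, 0], [-0.01, 0, 0, 0, 0, 0], [-0.01, 0, 0, 0, 0, 0], [-0.01, 0, 0, 0, 0, 0], [-0.0088, 0, 0, 0, 0, 0], [0, 0, 0, 0, 0, 0], [0, 0, 0, 0, 0, 0]]]' | python3 drive.py
```

```text
time: 3.35
tool_pos: [0.5561, 0.3456, 0.2738]
tool_rot: [-3.14, -0.007, 0.25]
contact_force: [1.1, 0.2, 1.5]
opening: 0.0006
grip_force: 0.5
time: 3.93
tool_pos: [0.5175, 0.3359, 0.2707]
tool_rot: [-3.141, -0.001, 0.25]
contact_force: [0.6, 1.5, 0.1]
opening: 0.0001
grip_force: 0.0
```

To row units: 0.04 m / 0.8 = 0.05, -0.035 m / 0.8 = -0.0438, 0.125 rad / 3.1416 = 0.0398.

```bash
echo '[[[0, 0, -0.0375, 0, 0, 0], [0, 0, -0.0438, 0, 0, 0], [0, 0, -0.0438, 0, 0, 0], [0, 0.0438, -0.025, 0, 0, 0], [0, 0.05, 0, 0, 0, 0.0398], [0, 0.05, 0, 0, 0, 0.0398], [0, 0.0375, 0, 0, 0, 0]]]' | python3 drive.py 0.092
python3 - <<'E'
from h import *
T=read_camera("scene");im=T["image"]
cv2.imwrite("pics/c2.png",cv2.resize(im[130:330,330:530],None,fx=2.5,fy=2.5)[:,:,::-1])
print(readout.observe()["tool_pos"],rows([.566,.1765,.35]))
E
```

```text
time: 4.52
tool_pos: [0.5419, 0.191, 0.3904]
tool_rot: [3.141, -0.002, -0.008]
contact_force: [0.4, 1.0, 0.0]
opening: 0.0427
grip_force: 0.0
[0.54194612 0.18700756 0.39014085] [0.0241 0.0104 0.0401]
```

View pics/c2.png

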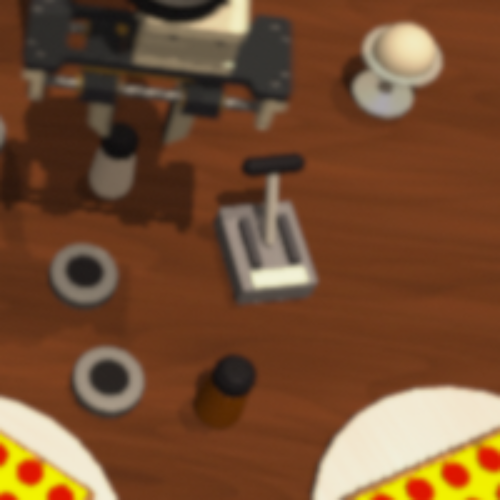

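The toggle now leans away from the white patch, so the charger is OFF and everything stands. I centre over pager A and check with the wrist camera.

To row units: 0.02 m / 0.8 = 0.025, 0.012 m / 0.8 = 0.015.

```bash
echo '[[[0.015, 0.0063, 0.025, 0, 0, 0], [0.015, 0.0063, 0.025, 0, 0, 0], [0, 0, 0, 0, 0, 0], [0, 0, 0, 0, 0, 0]]]' | python3 drive.py
python3 - <<'E'
from h import *
c=read_camera("wrist");im=c["image"];cv2.imwrite("pics/w1.png",im[:,:,::-1])
print(np.round(c["pose"],3).tolist(),pix(c,[.566,.1765,.02]),c["fx"])
for r in(.0,):
  cs,_=cv2.findContours(grey(im),cv2.RETR_EXTERNAL,cv2.CHAIN_APPROX_NONE)
  for k in cs:
    if len(k)>60:
      (u,v),R=cv2.minEnclosingCircle(k);print(u,v,R,onz(c,u,v,.018))
E
```

```text
time: 4.9
tool_pos: [0.5652, 0.1833, 0.3489]
tool_rot: [3.141, 0.002, -0.001]
contact_force: [0.3, 0.3, -0.1]
opening: 0.0733
grip_force: 0.0
[[-0.001, -0.95, -0.312, 0.648], [-1.0, 0.001, -0.001, 0.184], [0.001, 0.312, -0.95, 0.328], [0.0, 0.0, 0.0, 1.0]] [286.70089707 195.09745764] 320.3156584430897
279.9626770019531 319.5 134.03836059570312 [0.41745981 0.18328251]
125.85906982421875 241.408203125 52.05516052246094 [0.51499086 0.3474151 ]
525.2843627929688 232.8817901611328 54.735137939453125 [ 0.52361349 -0.08275145]
480.24554443359375 210.07803344726562 47.33589172363281 [ 0.54956336 -0.0256802 ]
285.6385498046875 194.87925720214844 29.792041778564453 [0.56569483 0.17751743]
253.5 87.0 34.81747817993164 [0.66740068 0.20724389]
375.0 0.5 113.00120544433594 [0.73916546 0.10119441]
28.5 62.5 68.69143676757812 [0.69384772 0.41643632]
```

View pics/w1.png

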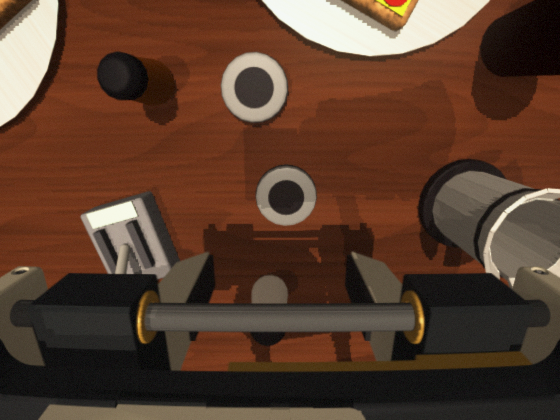

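The wrist view shows pager A at (286,195), i.e. (0.5657, 0.1775), agreeing with the other cameras. I descend and grip.

```bash
echo '[[[0, 0.0075, 0.0438, 0, 0, 0], [0, 0, 0.0438, 0, 0, 0], [0, 0, 0.0438, 0, 0, 0], [0, 0, 0.0375, 0, 0, 0], [0, 0, 0.025, 0, 0, 0], [0, 0, 0.0125, 0, 0, 0], [0, 0, 0, 0, 0, 0]]]' | python3 drive.py 0.092
echo '[[[0, 0, 0, 0, 0, 0], [0, 0, 0, 0, 0, 0], [0, 0, 0, 0, 0, 0], [0, 0, 0, 0, 0, 0], [0, 0, 0, 0, 0, 0], [0, 0, 0, 0, 0, 0]]]' | python3 drive.py 0.04 40
```

```text
time: 5.53
tool_pos: [0.5645, 0.178, 0.1836]
tool_rot: [3.141, 0.003, 0.001]
contact_force: [-1.0, 1.1, 0.4]
opening: 0.0918
grip_force: 0.0
time: 6.03
tool_pos: [0.5652, 0.1774, 0.1857]
tool_rot: [-3.141, -0.002, -0.0]
contact_force: [-1.0, -0.5, 5.5]
opening: 0.0607
grip_force: 40.0
```

Gripped, opening 61 mm. I lift and look at the tower on the way.

To row units: -0.04 m / 0.8 = -0.05, -0.03 m / 0.8 = -0.0375.

```bash
echo '[[[0, 0, -0.0375, 0, 0, 0], [0, 0, -0.05, 0, 0, 0], [0, 0, -0.05, 0, 0, 0], [0, 0, -0.05, 0, 0, 0], [-0.0188, 0.0375, -0.05, 0, 0, 0], [-0.0188, 0.0375, -0.0313, 0, 0, 0], [-0.0125, 0.025, 0, 0, 0, 0], [0, 0, 0, 0, 0, 0]]]' | python3 drive.py
python3 - <<'E'
from h import *
c=read_camera("wrist");im=c["image"];cv2.imwrite("pics/w2.png",im[:,:,::-1])
p=[.555,-.012,.118];print(readout.observe()["opening"],pix(c,p))
for a in np.arange(0,6.28,1.57): print(pix(c,[p[0]+.0435*np.cos(a),p[1]+.0435*np.sin(a),.118]))
E
```

```text
time: 6.7
tool_pos: [0.5267, 0.1009, 0.3936]
tool_rot: [3.14, -0.003, -0.003]
contact_force: [1.2, -0.5, -1.9]
opening: 0.0611
grip_force: 40.0
0.060942965913194404 [417.00265266 180.72867627]
[423.52236929 126.33204568]
[364.70365555 180.6188054 ]
[410.55844588 230.25722436]
[467.86623635 181.03289663]
```

View pics/w2.png

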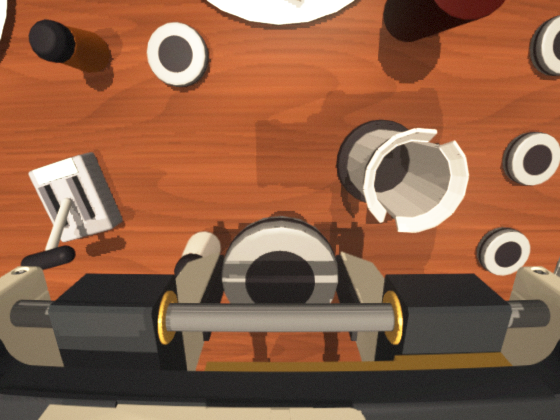

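The rim spans (364–467, 129–232), which puts the tower at (0.5533, -0.0115). The tube is empty with a dark floor. I go over it and release low.

```bash
python3 -c "
from h import *
print(rows([.5533,-.0115,.301]))"
```

```text
[0.0263 0.1136 0.0916]
```

To row units: 0.03 m / 0.8 = 0.0375, 0.028 m / 0.8 = 0.035.

```bash
echo '[[[0.0081, 0.035, 0, 0, 0, 0], [0.0081, 0.035, 0, 0, 0, 0], [0.0081, 0.035, 0, 0, 0, 0], [0.0081, 0.035, 0, 0, 0, 0], [0, 0, 0.0375, 0, 0, 0], [0, 0, 0.0375, 0, 0, 0], [0, 0, 0, 0, 0, 0], [0, 0, 0, 0, 0, 0]]]' | python3 drive.py
python3 -c "
from h import *
print(rows([.5533,-.0115,.3]))"
```

```text
time: 7.42
tool_pos: [0.554, -0.0079, 0.3299]
tool_rot: [-3.141, 0.005, 0.0]
contact_force: [-0.3, -0.4, 0.2]
opening: 0.0611
grip_force: 40.0
[-0.0007  0.0036  0.0299]
```

```bash
echo '[[[0, 0.0038, 0.015, 0, 0, 0], [0, 0, 0.0125, 0, 0, 0], [0, 0, 0.0075, 0, 0, 0], [0, 0, 0, 0, 0, 0], [0, 0, 0, 0, 0, 0]]]' | python3 drive.py; echo '[[[0, 0, 0, 0, 0, 0], [0, 0, 0, 0, 0, 0], [0, 0, 0, 0, 0, 0]]]' | python3 drive.py 0.085; echo '[[[0, 0, -0.0375, 0, 0, 0], [0, 0, -0.0438, 0, 0, 0], [0, 0, -0.0438, 0, 0, 0], [0, -0.0438, 0, 0, 0, 0], [0, -0.0438, 0, 0, 0, 0], [0, -0.05, 0, 0, 0, 0], [0, 0, 0, 0, 0, 0]]]' | python3 drive.py 0.092
python3 - <<'E'
from h import *
c=read_camera("wrist");im=c["image"];cv2.imwrite("pics/w3.png",cv2.resize(im[100:320,300:560],None,fx=2,fy=2)[:,:,::-1])
print(rows([.5533,-.0115,.4]))
T=read_camera("top");S=read_camera("scene")
for n,c in(("top",T),("scene",S)):
    print(n);[print(*map(float,p[2:])) for p in pucks(c)]
E
```

```text
time: 7.83
tool_pos: [0.5542, -0.011, 0.3039]
tool_rot: [3.142, -0.0, 0.0]
contact_force: [0.6, 0.6, -1.4]
opening: 0.0608
grip_force: 40.0
time: 8.08
tool_pos: [0.5542, -0.0113, 0.3042]
tool_rot: [3.141, -0.001, -0.0]
contact_force: [0.2, -0.4, 0.2]
opening: 0.0765
grip_force: 0.0
time: 8.67
tool_pos: [0.5533, 0.104, 0.4043]
tool_rot: [-3.139, -0.001, 0.005]
contact_force: [-0.6, 0.1, 0.5]
opening: 0.0918
grip_force: 0.0
[-0.0008  0.1132  0.004 ]
top
22.3 28.8 0.419 0.0518
27.8 28.6 0.4411 -0.1853
27.2 27.6 0.5592 -0.196
26.0 27.0 0.6834 -0.2059
scene
25.3 27.1 0.6705 0.2072
23.8 26.3 0.6878 -0.2035
21.8 24.3 0.5639 -0.1939
19.3 22.5 0.422 0.0581
19.7 23.3 0.4457 -0.1836
28.2 35.1 0.2838 0.4716
```

View pics/w3.png

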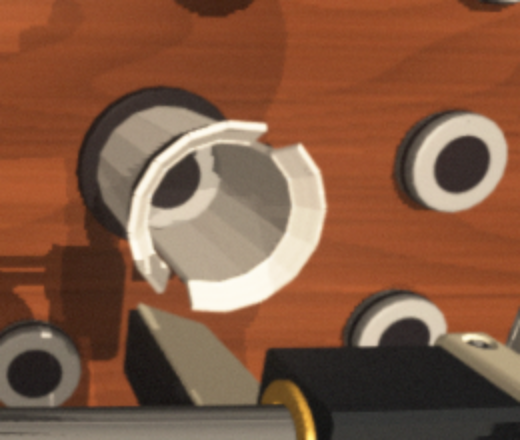

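The first pager lies flat in the tower. Next is pager C at about (0.4213, 0.057).

To row units: 0.04 m / 0.8 = 0.05, -0.033 m / 0.8 = -0.0413.

```bash
echo '[[[-0.0413, 0.0138, 0, 0, 0, 0], [-0.0413, 0.0138, 0, 0, 0, 0], [-0.0413, 0.0138, 0, 0, 0, 0], [-0.0413, 0.0138, 0, 0, 0, 0], [0, 0, 0.05, 0, 0, 0], [0, 0, 0.05, 0, 0, 0], [0, 0, 0.025, 0, 0, 0], [0, 0, 0, 0, 0, 0]]]' | python3 drive.py
python3 - <<'E'
from h import *
c=read_camera("wrist");im=c["image"]
cs,_=cv2.findContours(grey(im),cv2.RETR_EXTERNAL,cv2.CHAIN_APPROX_NONE)
print(pix(c,[.4213,.057,.02]))
for k in cs:
    if len(k)>60:
      (u,v),R=cv2.minEnclosingCircle(k);print(u,v,R,onz(c,u,v,.018))
print(rows([.4213,.057,.185]))
E
```

```text
time: 9.48
tool_pos: [0.4205, 0.0533, 0.3004]
tool_rot: [3.142, 0.007, -0.003]
contact_force: [-1.4, -0.4, -1.3]
opening: 0.0914
grip_force: 0.0
[275.75245193 208.18753226]
430.5 407.0 83.50608825683594 [ 0.18431605 -0.11653463]
163.0 403.5 45.069488525390625 [0.19274543 0.18443206]
56.372806549072266 407.0 57.63596725463867 [0.17983813 0.31345596]
509.5 328.5 52.502479553222656 [ 0.29055616 -0.18220494]
56.5 330.5 47.67084503173828 [0.28989052 0.28311945]
279.513427734375 320.0 167.56129455566406 [0.30632787 0.05412153]
275.584228515625 207.91949462890625 34.95552444458008 [0.42090971 0.05716781]
105.0 162.5 25.24390983581543 [0.46107321 0.19905896]
544.515869140625 182.46031188964844 35.149688720703125 [ 0.44375329 -0.1776186 ]
559.0 46.0 19.000099182128906 [ 0.55320427 -0.16493866]
411.5 29.0 107.48614501953125 [ 0.55996118 -0.04454705]
[-0.0003 -0.0036  0.1175]
```

Confirmed at (0.421, 0.057).

```bash
echo '[[[0, -0.0038, 0.0375, 0, 0, 0], [0, 0, 0.0438, 0, 0, 0], [0, 0, 0.0375, 0, 0, 0], [0, 0, 0.0188, 0, 0, 0], [0, 0, 0.0075, 0, 0, 0], [0, 0, 0, 0, 0, 0], [0, 0, 0, 0, 0, 0]]]' | python3 drive.py 0.092
echo '[[[0, 0, 0, 0, 0, 0], [0, 0, 0, 0, 0, 0], [0, 0, 0, 0, 0, 0], [0, 0, 0, 0, 0, 0], [0, 0, 0, 0, 0, 0], [0, 0, 0, 0, 0, 0]]]' | python3 drive.py 0.04 40
echo '[[[0, 0, -0.0375, 0, 0, 0], [0, 0, -0.0438, 0, 0, 0], [0, 0, -0.0438, 0, 0, 0], [0, 0, -0.0438, 0, 0, 0], [0, 0, -0.0313, 0, 0, 0], [0, 0, 0, 0, 0, 0], [0, 0, 0, 0, 0, 0]]]' | python3 drive.py
python3 -c "
from h import *
print(rows([.5533,-.0115,.304]))"
```

```text
time: 10.12
tool_pos: [0.4231, 0.0573, 0.1888]
tool_rot: [3.141, -0.002, -0.001]
contact_force: [0.1, 0.3, 0.5]
opening: 0.0917
grip_force: 0.0
time: 10.62
tool_pos: [0.4222, 0.0576, 0.1879]
tool_rot: [3.141, -0.001, -0.0]
contact_force: [-0.3, -0.6, 4.6]
opening: 0.0609
grip_force: 40.0
time: 11.2
tool_pos: [0.422, 0.0577, 0.3484]
tool_rot: [3.141, -0.003, -0.0]
contact_force: [0.5, 0.6, -0.7]
opening: 0.0607
grip_force: 40.0
[0.1313 0.0692 0.0444]
```

To row units: 0.033 m / 0.8 = 0.0413, 0.032 m / 0.8 = 0.04.

```bash
echo '[[[0.0413, 0.0219, 0, 0, 0, 0], [0.0413, 0.0219, 0, 0, 0, 0], [0.0413, 0.0219, 0, 0, 0, 0], [0.04, 0.0206, 0, 0, 0, 0], [0, 0, 0, 0, 0, 0], [0, 0, 0, 0, 0, 0]]]' | python3 drive.py
python3 -c "
from h import *
print(readout.observe()['opening'],rows([.5533,-.0115,.302]))"
```

```text
time: 11.7
tool_pos: [0.5536, -0.0123, 0.3444]
tool_rot: [-3.141, 0.005, -0.002]
contact_force: [-1.1, 0.5, -0.8]
opening: 0.0607
grip_force: 40.0
0.06073204104212317 [-0.0003 -0.0008  0.0424]
```

To row units: 0.02 m / 0.8 = 0.025, 0.014 m / 0.8 = 0.0175.

```bash
echo '[[[0, 0, 0.025, 0, 0, 0], [0, 0, 0.0175, 0, 0, 0], [0, 0, 0.0113, 0, 0, 0], [0, 0, 0, 0, 0, 0], [0, 0, 0, 0, 0, 0]]]' | python3 drive.py; echo '[[[0, 0, 0, 0, 0, 0], [0, 0, 0, 0, 0, 0], [0, 0, 0, 0, 0, 0]]]' | python3 drive.py 0.085; echo '[[[0, 0, -0.0375, 0, 0, 0], [0, 0, -0.0375, 0, 0, 0], [-0.0275, 0.0438, 0, 0, 0, 0], [-0.0275, 0.0438, 0, 0, 0, 0], [-0.0275, 0.0438, 0, 0, 0, 0], [-0.0275, 0.0438, 0, 0, 0, 0], [-0.0275, 0.0413, 0, 0, 0, 0], [0, 0, 0, 0, 0, 0]]]' | python3 drive.py 0.092
cat >> h.py <<'E'
def wrist(p):
    c=read_camera("wrist");cs,_=cv2.findContours(grey(c["image"]),cv2.RETR_EXTERNAL,cv2.CHAIN_APPROX_NONE)
    q=pix(c,[*p,.02])
    for k in cs:
        (u,v),R=cv2.minEnclosingCircle(k)
        if 25<R<50 and abs(u-q[0])+abs(v-q[1])<70: print("seen",R,onz(c,u,v,.018))
    return c
E
python3 -c "
from h import *
wrist([.4435,-.1845]);print(rows([.4435,-.1845,.187]))
for n in('top','scene'):
    print(n);[print(*map(float,p)) for p in pucks(read_camera(n))]"
```

```text
time: 12.12
tool_pos: [0.5525, -0.011, 0.304]
tool_rot: [-3.141, 0.002, 0.0]
contact_force: [0.7, 0.5, -0.2]
opening: 0.061
grip_force: 40.0
time: 12.37
tool_pos: [0.5532, -0.0113, 0.3055]
tool_rot: [3.141, -0.002, -0.0]
contact_force: [0.2, -0.1, 1.0]
opening: 0.0766
grip_force: 0.0
time: 13.03
tool_pos: [0.4401, -0.189, 0.3653]
tool_rot: [3.139, 0.0, -0.006]
contact_force: [0.9, -0.7, -0.5]
opening: 0.0918
grip_force: 0.0
seen 28.49936866760254 [ 0.44320978 -0.1850887 ]
[ 0.0021 -0.0025  0.1784]
top
361.5 219.6 27.2 27.8 0.5593 -0.1959
180.7 169.4 27.0 27.8 0.6663 0.205
364.7 165.1 26.2 27.1 0.6834 -0.2059
scene
372.7 282.3 25.1 27.2 0.6705 0.2072
188.6 263.0 23.8 26.3 0.6878 -0.2035
206.3 217.4 21.7 24.4 0.5638 -0.194
222.1 178.4 19.5 23.0 0.4456 -0.1836
485.5 160.7 27.6 32.5 0.2873 0.4688
```

To row units: 0.04 m / 0.8 = 0.05, 0.035 m / 0.8 = 0.0438.

```bash
echo '[[[0.0013, -0.0025, 0.0438, 0, 0, 0], [0, 0, 0.05, 0, 0, 0], [0, 0, 0.05, 0, 0, 0], [0, 0, 0.0438, 0, 0, 0], [0, 0, 0.025, 0, 0, 0], [0, 0, 0.0113, 0, 0, 0], [0, 0, 0, 0, 0, 0], [0, 0, 0, 0, 0, 0]]]' | python3 drive.py 0.092
echo '[[[0, 0, 0, 0, 0, 0], [0, 0, 0, 0, 0, 0], [0, 0, 0, 0, 0, 0], [0, 0, 0, 0, 0, 0], [0, 0, 0, 0, 0, 0], [0, 0, 0, 0, 0, 0]]]' | python3 drive.py 0.04 40
echo '[[[0, 0, -0.0375, 0, 0, 0], [0, 0, -0.0438, 0, 0, 0], [0, 0, -0.0438, 0, 0, 0], [0, 0, -0.0438, 0, 0, 0], [0, 0, -0.0313, 0, 0, 0], [0, 0, 0, 0, 0, 0], [0, 0, 0, 0, 0, 0]]]' | python3 drive.py
python3 -c "
from h import *
print(rows([.5533,-.0115,.304]))"
```

```text
time: 13.85
tool_pos: [0.4448, -0.1819, 0.1861]
tool_rot: [3.141, -0.001, 0.001]
contact_force: [0.0, 0.0, 0.4]
opening: 0.0916
grip_force: 0.0
time: 14.35
tool_pos: [0.4442, -0.1827, 0.1862]
tool_rot: [3.14, -0.001, -0.0]
contact_force: [-1.6, -0.7, 5.2]
opening: 0.0611
grip_force: 40.0
time: 14.93
tool_pos: [0.4439, -0.1824, 0.3465]
tool_rot: [3.14, -0.002, -0.0]
contact_force: [-0.0, -0.2, -1.1]
opening: 0.0611
grip_force: 40.0
[ 0.1093 -0.1709  0.0425]
```

To row units: -0.035 m / 0.8 = -0.0438, -0.034 m / 0.8 = -0.0425.

```bash
echo '[[[0.0275, -0.0425, 0, 0, 0, 0], [0.0275, -0.0425, 0, 0, 0, 0], [0.0275, -0.0425, 0, 0, 0, 0], [0.0275, -0.0425, 0, 0, 0, 0], [0.0263, -0.0438, 0, 0, 0, 0], [0, 0, 0, 0, 0, 0], [0, 0, 0, 0, 0, 0]]]' | python3 drive.py
python3 -c "
from h import *
print(readout.observe()['opening'],rows([.5533,-.0115,.302]))"
```

```text
time: 15.52
tool_pos: [0.5532, -0.0093, 0.343]
tool_rot: [-3.141, 0.004, 0.004]
contact_force: [-0.8, -1.0, -0.7]
opening: 0.0608
grip_force: 40.0
0.06079985370279614 [0.0001 0.0022 0.041 ]
```

To row units: 0.02 m / 0.8 = 0.025, 0.014 m / 0.8 = 0.0175.

```bash
echo '[[[0, 0.0013, 0.025, 0, 0, 0], [0, 0, 0.0175, 0, 0, 0], [0, 0, 0.01, 0, 0, 0], [0, 0, 0, 0, 0, 0], [0, 0, 0, 0, 0, 0]]]' | python3 drive.py; echo '[[[0, 0, 0, 0, 0, 0], [0, 0, 0, 0, 0, 0], [0, 0, 0, 0, 0, 0]]]' | python3 drive.py 0.085; echo '[[[0, 0, -0.0375, 0, 0, 0], [0, 0, -0.0375, 0, 0, 0], [0.0238, -0.045, 0, 0, 0, 0], [0.0238, -0.045, 0, 0, 0, 0], [0.0238, -0.045, 0, 0, 0, 0], [0.0238, -0.045, 0, 0, 0, 0], [0.0238, -0.045, 0, 0, 0, 0], [0.0238, -0.0463, 0, 0, 0, 0]]]' | python3 drive.py 0.092
echo '[[[0, 0, 0, 0, 0, -0.0382], [0, 0, 0, 0, 0, -0.0382], [0, 0, 0, 0, 0, -0.0382], [0, 0, 0, 0, 0, -0.0382], [0, 0, 0, 0, 0, -0.0382], [0, 0, 0, 0, 0, -0.0382], [0, 0, 0, 0, 0, -0.0382], [0, 0, 0, 0, 0, -0.0382]]]' | python3 drive.py
echo '[[[0, 0, 0, 0, 0, -0.0382], [0, 0, 0, 0, 0, -0.0382], [0, 0, 0, 0, 0, -0.0382], [0, 0, 0, 0, 0, -0.0382], [0, 0, 0, 0, 0, -0.0382], [0, 0, 0, 0, 0, -0.0382], [0, 0, 0, 0, 0, -0.0382], [0, 0, 0, 0, 0, 0]]]' | python3 drive.py
python3 -c "
from h import *
c=wrist([.668,.206]);print(rows([.668,.206,.187]))
cv2.imwrite('pics/w4.png',c['image'][:,:,::-1])
for n in('top','scene'):
    print(n);[print(*map(float,p)) for p in pucks(read_camera(n))]"
```

```text
time: 15.93
tool_pos: [0.5527, -0.0132, 0.3029]
tool_rot: [-3.141, 0.002, -0.001]
contact_force: [0.1, 0.5, -1.3]
opening: 0.0611
grip_force: 40.0
time: 16.18
tool_pos: [0.5532, -0.0126, 0.3044]
tool_rot: [3.141, -0.002, -0.0]
contact_force: [-0.6, 0.4, -0.4]
opening: 0.0764
grip_force: 0.0
time: 16.85
tool_pos: [0.6675, 0.2063, 0.3644]
tool_rot: [-3.142, -0.001, -0.0]
contact_force: [-0.1, -0.4, -0.5]
opening: 0.0916
grip_force: 0.0
time: 17.52
tool_pos: [0.667, 0.2046, 0.3641]
tool_rot: [3.141, -0.001, 0.966]
contact_force: [-0.2, 0.7, -0.3]
opening: 0.092
grip_force: 0.0
time: 18.18
tool_pos: [0.667, 0.2046, 0.3641]
tool_rot: [3.141, 0.0, 1.804]
contact_force: [-0.5, -0.0, -0.1]
opening: 0.0919
grip_force: 0.0
seen 28.498138427734375 [0.66646023 0.20851801]
[0.0012 0.0013 0.177 ]
top
361.5 219.6 27.2 27.8 0.5593 -0.1959
183.0 169.1 20.8 25.8 0.6672 0.1998
364.8 165.0 26.1 27.0 0.6834 -0.206
36.2 123.3 28.1 38.1 0.7649 0.5242
scene
372.9 282.4 24.9 27.0 0.6707 0.2075
188.5 263.1 23.9 26.2 0.6879 -0.2035
206.3 217.5 21.8 24.5 0.564 -0.1939
486.1 160.1 27.9 34.3 0.2851 0.4704
```

View pics/w4.png

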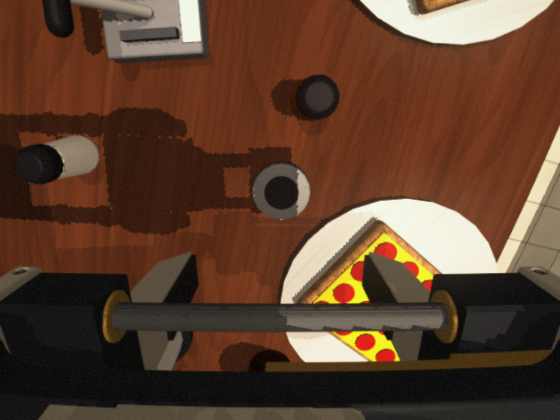

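The wrist view shows the pager at (281,191), with the plate edge near (340,208) close to the right finger's path and the chili at (318,97). I turn 0.25 rad more and use an 80 mm opening.

To row units: 0.03 m / 0.8 = 0.0375, -0.12 rad / 3.1416 = -0.0382.

```bash
echo '[[[0, 0, 0, 0, 0, -0.0382], [0, 0, 0, 0, 0, -0.0382], [0, 0, 0.0375, 0, 0, 0], [0, 0, 0.0375, 0, 0, 0], [0, 0, 0, 0, 0, 0]]]' | python3 drive.py 0.08
python3 -c "
from h import *
print(rows([.667,.2075,.187]))"
```

```text
time: 18.75
tool_pos: [0.6656, 0.2043, 0.2972]
tool_rot: [-3.131, -0.003, 2.037]
contact_force: [-0.6, -0.9, -2.1]
opening: 0.0799
grip_force: 0.0
[0.0023 0.0027 0.1102]
```

To row units: 0.03 m / 0.8 = 0.0375, 0.025 m / 0.8 = 0.0313.

```bash
echo '[[[0.0025, 0.0025, 0.0375, 0, 0, 0], [0, 0, 0.0375, 0, 0, 0], [0, 0, 0.0313, 0, 0, 0], [0, 0, 0.0188, 0, 0, 0], [0, 0, 0.01, 0, 0, 0], [0, 0, 0.005, 0, 0, 0], [0, 0, 0, 0, 0, 0], [0, 0, 0, 0, 0, 0]]]' | python3 drive.py
echo '[[[0, 0, 0, 0, 0, 0], [0, 0, 0, 0, 0, 0], [0, 0, 0, 0, 0, 0], [0, 0, 0, 0, 0, 0], [0, 0, 0, 0, 0, 0]]]' | python3 drive.py 0.04 40
echo '[[[0, 0, -0.0375, 0, 0, 0], [0, 0, -0.0438, 0, 0, 0], [0, 0, -0.0438, 0, 0, 0], [0, 0, -0.0438, 0, 0, 0], [0, 0, -0.0313, 0, 0, 0], [0, 0, 0, 0, 0, 0], [0, 0, 0, 0, 0, 0]]]' | python3 drive.py
python3 -c "
from h import *
print(rows([.5533,-.0115,.304]))"
```

```text
time: 19.42
tool_pos: [0.6685, 0.2074, 0.1932]
tool_rot: [3.139, 0.001, 2.039]
contact_force: [0.9, -1.0, 0.7]
opening: 0.0802
grip_force: 0.0
time: 19.83
tool_pos: [0.6681, 0.2073, 0.1924]
tool_rot: [3.14, 0.0, 2.04]
contact_force: [0.1, -1.0, 3.6]
opening: 0.0609
grip_force: 40.0
time: 20.42
tool_pos: [0.668, 0.2073, 0.3533]
tool_rot: [3.138, 0.001, 2.04]
contact_force: [-0.4, 0.4, -1.2]
opening: 0.0605
grip_force: 40.0
[-0.1433 -0.2012  0.0493]
```

To row units: -0.029 m / 0.8 = -0.0363, -0.02 m / 0.8 = -0.025.

```bash
echo '[[[-0.025, -0.0363, 0, 0, 0, 0], [-0.025, -0.0363, 0, 0, 0, 0], [-0.025, -0.0363, 0, 0, 0, 0], [-0.0263, -0.0363, 0, 0, 0, 0], [-0.0263, -0.0363, 0, 0, 0, 0], [-0.0263, -0.0363, 0, 0, 0, 0], [-0.025, -0.035, 0, 0, 0, 0], [0, 0, 0, 0, 0, 0]]]' | python3 drive.py
python3 -c "
from h import *
print(readout.observe()['opening'],rows([.5533,-.0115,.304]))"
```

```text
time: 21.08
tool_pos: [0.5498, -0.0159, 0.3496]
tool_rot: [-3.136, -0.001, 2.036]
contact_force: [1.3, -0.2, -1.5]
opening: 0.0604
grip_force: 40.0
0.060405121473379376 [0.0023 0.0051 0.0456]
```

To row units: 0.02 m / 0.8 = 0.025, 0.015 m / 0.8 = 0.0188.

```bash
echo '[[[0.0013, 0.0038, 0.025, 0, 0, 0], [0, 0, 0.0188, 0, 0, 0], [0, 0, 0, 0, 0, 0], [0, 0, 0, 0, 0, 0]]]' | python3 drive.py
python3 -c "
from h import *
print(readout.observe()['opening'],rows([.5533,-.0115,.304]))"
```

```text
time: 21.42
tool_pos: [0.5542, -0.0092, 0.3148]
tool_rot: [-3.138, -0.003, 2.04]
contact_force: [-0.3, -0.5, -0.2]
opening: 0.0601
grip_force: 40.0
0.06007205264304814 [-0.0017 -0.0018  0.0108]
```

The rows are not in the units I measure in: shifts go in shares of 0.8 m and turns go in shares of pi rad. I convert before sending: 0.008 m / 0.8 = 0.01, 0.002 m / 0.8 = 0.0025.

```bash
echo '[[[-0.0013, -0.0013, 0.01, 0, 0, 0], [0, 0, 0.0025, 0, 0, 0], [0, 0, 0, 0, 0, 0], [0, 0, 0, 0, 0, 0]]]' | python3 drive.py; echo '[[[0, 0, 0, 0, 0, 0], [0, 0, 0, 0, 0, 0], [0, 0, 0, 0, 0, 0]]]' | python3 drive.py 0.085; echo '[[[0, 0, -0.0375, 0, 0, 0], [0, 0, -0.0375, 0, 0, 0], [0, 0, -0.0375, 0, 0, 0.0382], [0, 0, 0, 0, 0, 0.0382], [0, 0, 0, 0, 0, 0.0382], [0, 0, 0, 0, 0, 0.0382], [0, 0, 0, 0, 0, 0.0382], [0, 0, 0, 0, 0, 0.0382]]]' | python3 drive.py 0.092
echo '[[[0, 0, 0, 0, 0, 0.0382], [0, 0, 0, 0, 0, 0.0382], [0, 0, 0, 0, 0, 0.0382], [0, 0, 0, 0, 0, 0.0382], [0, 0, 0, 0, 0, 0.0382], [0, 0, 0, 0, 0, 0.0382], [0, 0, 0, 0, 0, 0.0382], [0, 0, 0, 0, 0, 0.0382]]]' | python3 drive.py 0
echo '[[[0, -0.0438, 0, 0, 0, 0.035], [0, -0.0475, 0, 0, 0, 0], [0, -0.0475, 0, 0, 0, 0], [0, -0.0475, 0, 0, 0, 0], [0, 0, 0, 0, 0, 0]]]' | python3 drive.py
python3 - <<'E'
from h import *
ims=[]
c=read_camera("scene");ims.append(cv2.resize(c["image"][150:260,200:340],(560,440),interpolation=cv2.INTER_CUBIC))
c=read_camera("wrist");q=pix(c,[.5533,-.0115,.118]).astype(int);print(q)
cv2.imwrite("pics/t1.png",np.hstack([cv2.resize(ims[0],(400,315)),cv2.resize(c["image"],(400,315))])[:,:,::-1])
print(rows([.513,.336,.35]))
for n in('top','scene'):
    print(n);[print(*map(float,p)) for p in pucks(read_camera(n))]
E
```

```text
time: 21.75
tool_pos: [0.5542, -0.0104, 0.3074]
tool_rot: [3.141, 0.0, 2.04]
contact_force: [-2.0, 1.6, 3.8]
opening: 0.0605
grip_force: 40.0
time: 22.0
tool_pos: [0.5543, -0.0107, 0.3065]
tool_rot: [3.141, 0.0, 2.04]
contact_force: [-0.1, 0.3, -0.6]
opening: 0.0758
grip_force: 0.0
time: 22.67
tool_pos: [0.5542, -0.0107, 0.3964]
tool_rot: [3.142, 0.0, 1.314]
contact_force: [-0.3, -0.8, 0.3]
opening: 0.0919
grip_force: 0.0
time: 23.33
tool_pos: [0.5542, -0.0107, 0.3963]
tool_rot: [3.141, 0.0, 0.354]
contact_force: [0.7, 1.0, -0.2]
opening: 0.0435
grip_force: 0.0
time: 23.75
tool_pos: [0.5119, 0.1376, 0.3965]
tool_rot: [-3.139, 0.0, 0.255]
contact_force: [-0.2, 0.4, -0.5]
opening: 0.0101
grip_force: 0.0
[457 209]
[ 0.0503 -0.1959  0.0465]
top
361.5 219.6 27.1 27.7 0.5592 -0.1959
364.8 165.0 26.1 27.0 0.6835 -0.206
scene
188.6 263.0 23.8 26.3 0.6878 -0.2035
206.3 217.5 21.7 24.4 0.5639 -0.194
486.0 160.2 28.0 33.7 0.2855 0.4702
```

View pics/t1.png

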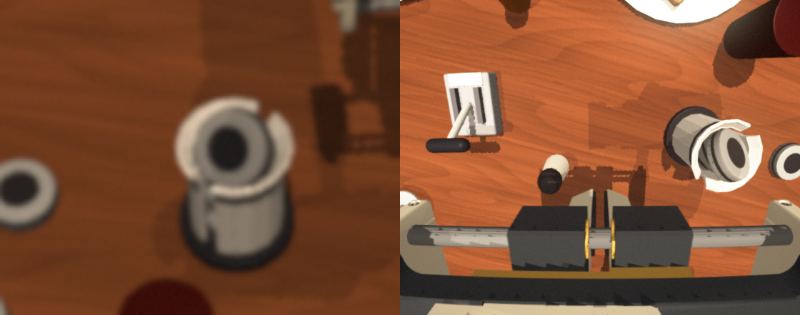

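The top pager may be sitting tilted in the flare, so I zoom in.

Run:
```python
from h import *
c=read_camera("wrist");a=cv2.resize(c["image"][120:280,360:520],(400,400),interpolation=cv2.INTER_CUBIC)
s=read_camera("scene");b=cv2.resize(s["image"][175:250,245:320],(400,400),interpolation=cv2.INTER_CUBIC)
cv2.imwrite("pics/t2.png",np.hstack([a,b])[:,:,::-1])
for z in(.095,.118):
    print(z,pix(c,[.5533,-.0115,z]),pix(s,[.5533,-.0115,z]))
```

```text
0.095 [440.61324186 201.83619888] [282.17549444 205.6897089 ]
0.118 [453.20852405 209.2122086 ] [281.9805979  199.85200886]
```

View pics/t2.png

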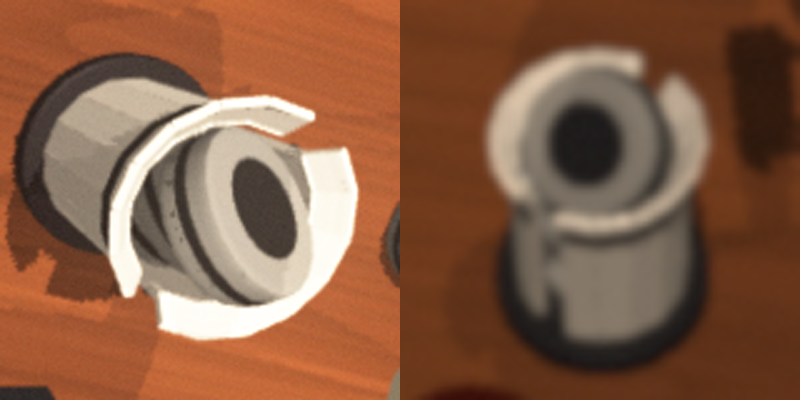

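The fourth pager is jammed tilted: its low edge is toward -y and its high edge toward +y. I triangulate its black centre before pressing down the high edge.

Run:
```python
from h import *
c=read_camera("wrist");s=read_camera("scene");t=read_camera("top")
def tri(*L):
    A=np.zeros((3,3));b=np.zeros(3)
    for cam,u,v in L:
        o,d=ray(cam,u,v);d/=np.linalg.norm(d);M=np.eye(3)-np.outer(d,d);A+=M;b+=M@o
    return np.linalg.solve(A,b)
w=lambda x,y:(c,360+x*.4,120+y*.4); q=lambda x,y:(s,245+(x-400)*75/400,175+y*75/400)
print("centre",tri(w(265,208),q(588,143)))
# black disc: top edge/bottom edge/left/right in each view by mask
for cam,u,v in(w(265,208),q(588,143)):
    g=cv2.cvtColor(cam["image"],cv2.COLOR_RGB2GRAY);m=(g<70).astype(np.uint8)
    cs,_=cv2.findContours(m,cv2.RETR_EXTERNAL,cv2.CHAIN_APPROX_NONE)
    for k in cs:
        if cv2.pointPolygonTest(k,(float(u),float(v)),False)>0 and len(k)>5: print(cv2.fitEllipse(k))
cv2.imwrite("pics/t3.png",cv2.resize(t["image"][185:250,245:320],(450,390),interpolation=cv2.INTER_CUBIC)[:,:,::-1])
```

```text
centre [ 0.56299987 -0.01420671  0.1260577 ]
((464.6530456542969, 202.55848693847656), (18.218158721923828, 39.91842269897461), 156.94485473632812)
((279.304931640625, 201.6399383544922), (12.85216236114502, 14.881096839904785), 171.3963623046875)
```

View pics/t3.png

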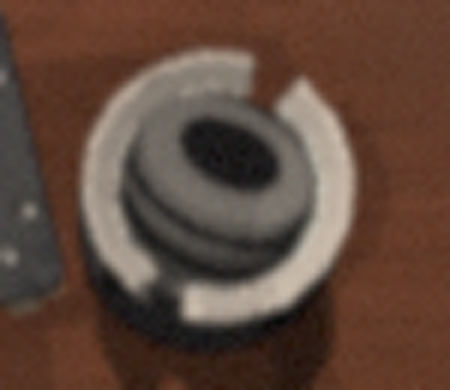

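In the top view the raised edge is toward (-x, +y), with the top-face centre at (0.563, -0.014, 0.126). I press the high edge down with closed fingers.

```bash
python3 -c "
from h import *
print(rows([.543,-.002,.345]))"
```

```text
[-0.0047  0.1365  0.0514]
```

To row units: 0.034 m / 0.8 = 0.0425, 0.025 m / 0.8 = 0.0313.

```bash
echo '[[[-0.0013, 0.0425, 0, 0, 0, 0], [-0.0013, 0.0425, 0, 0, 0, 0], [-0.0013, 0.0425, 0, 0, 0, 0], [-0.0013, 0.0425, 0, 0, 0, 0], [0, 0, 0.0313, 0, 0, 0], [0, 0, 0.0313, 0, 0, 0], [0, 0, 0, 0, 0, 0], [0, 0, 0, 0, 0, 0]]]' | python3 drive.py 0
echo '[[[0, 0, 0.0075, 0, 0, 0], [0, 0, 0.0075, 0, 0, 0], [0, 0, 0.005, 0, 0, 0], [0, 0, 0, 0, 0, 0], [0, 0, 0, 0, 0, 0]]]' | python3 drive.py
```

```text
time: 24.87
tool_pos: [0.5433, -0.0008, 0.3458]
tool_rot: [-3.141, 0.003, 0.249]
contact_force: [-0.8, 0.7, 0.8]
opening: 0.0005
grip_force: 0.0
time: 25.28
tool_pos: [0.5434, -0.0, 0.3307]
tool_rot: [3.141, -0.0, 0.25]
contact_force: [1.2, 0.5, -0.0]
opening: 0.0007
grip_force: 0.0
```

Tip at 0.153, no contact yet. I continue in small steps.

To row units: 0.004 m / 0.8 = 0.005.

```bash
for i in 1; do echo '[[[0, 0, 0.005, 0, 0, 0], [0, 0, 0.005, 0, 0, 0], [0, 0, 0, 0, 0, 0]]]' | python3 drive.py; echo '[[[0, 0, 0.005, 0, 0, 0], [0, 0, 0, 0, 0, 0]]]' | python3 drive.py;  echo '[[[0, 0, 0.005, 0, 0, 0], [0, 0, 0, 0, 0, 0]]]' | python3 drive.py; done | grep -E "tool_pos|force"
```

```text
tool_pos: [0.5434, -0.0002, 0.3222]
contact_force: [0.3, 0.7, 2.6]
grip_force: 1.2
tool_pos: [0.5429, -0.0, 0.3191]
contact_force: [-5.4, 1.9, 10.0]
grip_force: 5.1
tool_pos: [0.542, 0.0002, 0.3153]
contact_force: [-8.7, 1.9, 9.9]
grip_force: 5.4
```

To row units: 0.003 m / 0.8 = 0.0038.

```bash
(echo '[[[0, 0, 0.0038, 0, 0, 0], [0, 0, 0, 0, 0, 0]]]' | python3 drive.py; echo '[[[0, 0, 0.0038, 0, 0, 0], [0, 0, 0, 0, 0, 0]]]' | python3 drive.py) | grep -E "tool_pos|force"
python3 - <<'E'
from h import *
for n,q in(("scene",None),):
    s=read_camera(n)
t=read_camera("top");a=cv2.resize(s["image"][170:250,235:335],(400,320),interpolation=cv2.INTER_CUBIC);cv2.imwrite("pics/x.png",a)
E
```

```text
tool_pos: [0.5417, 0.0005, 0.312]
contact_force: [-8.4, 2.8, 10.4]
grip_force: 5.7
tool_pos: [0.5424, 0.0004, 0.3086]
contact_force: [0.2, 0.5, -0.0]
grip_force: 0.0
```

The force released at tip z≈0.131, so the pager moved. I centre and feel downward; flat and seated should give contact at tip 0.095.

To row units: 0.007 m / 0.8 = 0.0088, 0.006 m / 0.8 = 0.0075.

```bash
(echo '[[[0.005, 0.0088, -0.005, 0, 0, 0], [0.005, 0.0088, 0, 0, 0, 0], [0, 0, 0.0075, 0, 0, 0], [0, 0, 0.005, 0, 0, 0], [0, 0, 0, 0, 0, 0], [0, 0, 0, 0, 0, 0]]]' | python3 drive.py; echo '[[[0, 0, 0.005, 0, 0, 0], [0, 0, 0.005, 0, 0, 0], [0, 0, 0, 0, 0, 0]]]' | python3 drive.py;echo '[[[0, 0, 0.005, 0, 0, 0], [0, 0, 0, 0, 0, 0]]]' | python3 drive.py) | grep -E "tool_pos|force"
```

```text
tool_pos: [0.5544, -0.0119, 0.3018]
contact_force: [0.0, 0.2, 0.7]
grip_force: 0.0
tool_pos: [0.5545, -0.0117, 0.2946]
contact_force: [-1.4, 0.6, 3.5]
grip_force: 1.6
tool_pos: [0.5545, -0.0117, 0.2904]
contact_force: [-0.4, 0.4, 2.3]
grip_force: 1.1
```

To row units: 0.004 m / 0.8 = 0.005.

```bash
(echo '[[[0, 0, 0.005, 0, 0, 0], [0, 0, 0, 0, 0, 0]]]' | python3 drive.py; echo '[[[0, 0, 0.005, 0, 0, 0], [0, 0, 0, 0, 0, 0]]]' | python3 drive.py;echo '[[[0, 0, 0.0038, 0, 0, 0], [0, 0, 0, 0, 0, 0]]]' | python3 drive.py) | grep -E "tool_pos|force"
```

```text
tool_pos: [0.5544, -0.0117, 0.2858]
contact_force: [-0.1, -1.0, -0.8]
grip_force: 0.0
tool_pos: [0.5544, -0.0118, 0.2815]
contact_force: [0.4, -0.3, -0.3]
grip_force: 0.0
tool_pos: [0.5545, -0.0118, 0.2789]
contact_force: [0.4, -0.0, 0.6]
grip_force: 0.0
```

To row units: 0.003 m / 0.8 = 0.0038.

```bash
(echo '[[[0, 0, 0.0038, 0, 0, 0], [0, 0, 0, 0, 0, 0]]]' | python3 drive.py; echo '[[[0, 0, 0.0025, 0, 0, 0], [0, 0, 0, 0, 0, 0]]]' | python3 drive.py;echo '[[[0, 0, 0.0025, 0, 0, 0], [0, 0, 0, 0, 0, 0]]]' | python3 drive.py) | grep -E "tool_pos|force"
```

```text
tool_pos: [0.5545, -0.0118, 0.276]
contact_force: [-0.1, -0.4, 1.1]
grip_force: 0.0
tool_pos: [0.5546, -0.0118, 0.2742]
contact_force: [0.6, -0.0, -0.2]
grip_force: 0.0
tool_pos: [0.5548, -0.0118, 0.2733]
contact_force: [-0.3, 0.4, 5.7]
grip_force: 2.9
```

Contact at tip 0.0953 with about 6 N, so the pager is seated flat and level with the mark. I lift, verify numerically and move to the toggle's OFF side.

To row units: -0.038 m / 0.8 = -0.0475, -0.035 m / 0.8 = -0.0438.

```bash
echo '[[[0, 0, -0.0375, 0, 0, 0], [0, 0, -0.0438, 0, 0, 0], [0, 0, -0.0438, 0, 0, 0], [0, -0.0375, -0.025, 0, 0, 0], [0, -0.0475, 0, 0, 0, 0], [0, -0.0475, 0, 0, 0, 0], [0, -0.0475, 0, 0, 0, 0], [0, 0, 0, 0, 0, 0]]]' | python3 drive.py|grep -E "pos|force"
cat >> h.py <<'E'
def tri(*L):
    A=np.zeros((3,3));b=np.zeros(3)
    for cam,u,v in L:
        o,d=ray(cam,u,v);d=d/np.linalg.norm(d);M=np.eye(3)-np.outer(d,d);A+=M;b+=M@o
    return np.linalg.solve(A,b)
def disc(cam,p,th):
    u,v=pix(cam,p);m=(cv2.cvtColor(cam["image"],cv2.COLOR_RGB2GRAY)<th).astype(np.uint8)
    cs,_=cv2.findContours(m,cv2.RETR_EXTERNAL,cv2.CHAIN_APPROX_NONE)
    for k in cs:
        if len(k)>5 and abs(cv2.pointPolygonTest(k,(float(u),float(v)),True))<12 and len(k)<200: print(th,np.round([u,v]),cv2.fitEllipse(k))
E
python3 - <<'E'
from h import *
ims=[]
for n in("scene","wrist","top"):
    c=read_camera(n);print(n);disc(c,[.5533,-.0115,.095],65)
    u,v=pix(c,[.5533,-.0115,.1]).astype(int);h={"scene":38,"wrist":75,"top":38}[n]
    ims.append(cv2.resize(c["image"][max(v-h,0):v+h,max(u-h,0):u+h],(260,260),interpolation=cv2.INTER_CUBIC))
cv2.imwrite("pics/t4.png",np.hstack(ims)[:,:,::-1])
print(rows([.4335,.316,.4]))
E
```

```text
tool_pos: [0.5171, 0.1328, 0.3929]
contact_force: [-0.4, 0.5, 0.1]
grip_force: 0.0
scene
65 [282. 206.] ((282.5284118652344, 204.86985778808594), (10.97566032409668, 13.48369312286377), 88.48373413085938)
wrist
65 [440. 208.] ((428.499755859375, 213.50051879882812), (0.602691113948822, 1.3751449584960938), 0.0)
65 [440. 208.] ((426.790771484375, 204.87750244140625), (3.17868709564209, 5.345848083496094), 162.7587890625)
65 [440. 208.] ((433.0, 200.5), (3.3306689994292145e-18, 1.0), 0.0)
top
65 [279. 217.] ((279.9554443359375, 217.87452697753906), (14.314268112182617, 14.664958000183105), 115.15265655517578)
[-0.0361 -0.2035 -0.0074]
```

View pics/t4.png

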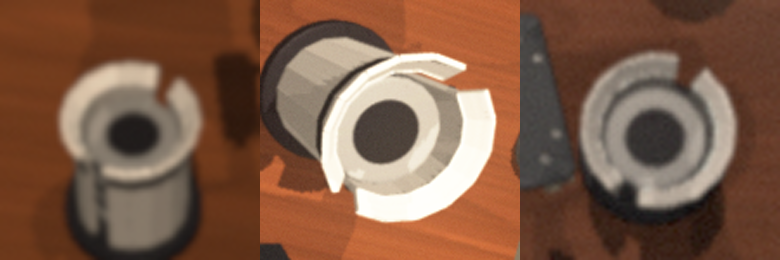

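All three views show the top pager centred and flat in the tube. Now I switch the charger on: approach from the -x side.

To row units: -0.034 m / 0.8 = -0.0425, -0.033 m / 0.8 = -0.0413.

```bash
echo '[[[-0.0075, -0.0425, 0, 0, 0, 0], [-0.0075, -0.0425, 0, 0, 0, 0], [-0.0075, -0.0425, 0, 0, 0, 0], [-0.0075, -0.0425, 0, 0, 0, 0], [-0.0075, -0.0425, 0, 0, 0, 0], [-0.0075, -0.0413, 0, 0, 0, 0], [0, 0, 0, 0, 0, 0]]]' | python3 drive.py 0|grep -E "pos|force"
python3 - <<'E'
from h import *
print(rows([.4335,.316,.265]))
t=read_camera("top");s=read_camera("scene")
for n,c in(("top",t),("scene",s)): # black bar near expected OFF spot
    q=pix(c,[.472,.326,.097]);m=(cv2.cvtColor(c["image"],cv2.COLOR_RGB2GRAY)<45).astype(np.uint8)
    cs,_=cv2.findContours(m,cv2.RETR_EXTERNAL,cv2.CHAIN_APPROX_NONE)
    for k in cs:
        (u,v),wh,a=cv2.minAreaRect(k)
        if np.hypot(u-q[0],v-q[1])<25 and len(k)>15: print(n,q,u,v,wh,onz(c,u,v,.1))
E
```

```text
tool_pos: [0.4326, 0.3183, 0.3924]
contact_force: [0.1, -0.1, 0.2]
grip_force: 0.0
[0.0003 0.0024 0.1274]
top [105.06823853 256.22421325] 90.32001495361328 258.7600402832031 (6.800000190734863, 3.200000286102295) [0.46685983 0.35235221]
top [105.06823853 256.22421325] 116.23600769042969 264.4560852050781 (47.670372009277344, 3.178025245666504) [0.45628336 0.30267427]
scene [436.70087236 194.6309156 ] 425.5310974121094 208.37242126464844 (4.484456539154053, 17.273462295532227) [0.5151514  0.30097858]
scene [436.70087236 194.6309156 ] 438.4897155761719 195.87588500976562 (7.14191198348999, 23.4188289642334) [0.47703614 0.32920147]
```

To row units: 0.035 m / 0.8 = 0.0438, 0.022 m / 0.8 = 0.0275.

```bash
(echo '[[[0, 0, 0.0438, 0, 0, 0], [0, 0, 0.0438, 0, 0, 0], [0, 0, 0.0438, 0, 0, 0], [0, 0, 0.0275, 0, 0, 0], [0, 0, 0, 0, 0, 0], [0, 0, 0, 0, 0, 0]]]' | python3 drive.py
echo '[[[0.01, 0, 0, 0, 0, 0], [0.01, 0, 0, 0, 0, 0], [0.01, 0, 0, 0, 0, 0], [0.01, 0, 0, 0, 0, 0], [0.01, 0, 0, 0, 0, 0]]]' | python3 drive.py
echo '[[[0.01, 0, 0, 0, 0, 0], [0.01, 0, 0, 0, 0, 0], [0.01, 0, 0, 0, 0, 0], [0.01, 0, 0, 0, 0, 0], [0.01, 0, 0, 0, 0, 0], [0, 0, 0, 0, 0, 0], [0, 0, 0, 0, 0, 0]]]' | python3 drive.py) | grep -E "time|pos|force"
```

```text
time: 30.22
tool_pos: [0.4351, 0.3139, 0.265]
contact_force: [-0.1, 0.6, 0.3]
grip_force: 0.0
time: 30.63
tool_pos: [0.4737, 0.3257, 0.2664]
contact_force: [-2.3, -0.1, 0.0]
grip_force: 0.6
time: 31.22
tool_pos: [0.5118, 0.3353, 0.2652]
contact_force: [-0.0, 0.2, -0.3]
grip_force: 0.0
```

To row units: 0.038 m / 0.8 = 0.0475, -0.035 m / 0.8 = -0.0438, 0.125 rad / 3.1416 = 0.0398.

```bash
(echo '[[[0, 0, -0.0438, 0, 0, 0], [0, 0, -0.0438, 0, 0, 0], [0, 0, -0.0438, 0, 0, 0], [0, 0, -0.0375, 0, 0, 0.0398], [0, 0, 0, 0, 0, 0.0398], [0.0044, 0.0475, 0, 0, 0, 0], [0.0044, 0.0475, 0, 0, 0, 0], [0.0044, 0.0475, 0, 0, 0, 0]]]' | python3 drive.py 0.092
echo '[[[0.0044, 0.0475, 0, 0, 0, 0], [0.0044, 0.0475, 0, 0, 0, 0], [0.0044, 0.0475, 0, 0, 0, 0], [0.0044, 0.0475, 0, 0, 0, 0], [0.0044, 0.0475, 0, 0, 0, 0], [0.0044, 0.0475, 0, 0, 0, 0], [0.0044, 0.0475, 0, 0, 0, 0], [0.0044, 0.0475, 0, 0, 0, 0]]]' | python3 drive.py
echo '[[[0.0044, 0.0475, 0, 0, 0, 0], [0.0044, 0.0475, 0, 0, 0, 0], [0.0044, 0.045, 0, 0, 0, 0], [0, 0, 0.0375, 0, 0, 0], [0, 0, 0, 0, 0, 0], [0, 0, 0, 0, 0, 0]]]' | python3 drive.py) | grep -E "time|pos|rot"
python3 - <<'E'
from h import *
wrist([.5615,-.195]);print(rows([.5615,-.195,.186]))
t=read_camera("top");s=read_camera("scene")
for n,c in(("top",t),("scene",s)):
    q=pix(c,[.556,.35,.097]);m=(cv2.cvtColor(c["image"],cv2.COLOR_RGB2GRAY)<45).astype(np.uint8)
    cs,_=cv2.findContours(m,cv2.RETR_EXTERNAL,cv2.CHAIN_APPROX_NONE)
    for k in cs:
        (u,v),wh,a=cv2.minAreaRect(k)
        if np.hypot(u-q[0],v-q[1])<15 and len(k)>15: print(n,q,u,v,wh,onz(c,u,v,.1))
    print(n);[print(*map(float,p)) for p in pucks(c)]
E
```

```text
time: 31.88
tool_pos: [0.5212, 0.2205, 0.4005]
tool_rot: [3.141, 0.0, 0.002]
time: 32.55
tool_pos: [0.5493, -0.0843, 0.4007]
tool_rot: [3.142, 0.0, -0.0]
time: 33.05
tool_pos: [0.5597, -0.1944, 0.3692]
tool_rot: [-3.139, 0.004, -0.001]
seen 28.118932723999023 [ 0.56159385 -0.19604523]
[0.0013 0.0011 0.1846]
top [ 95.58528759 213.15804528] 95.20589447021484 213.32354736328125 (8.48874568939209, 29.83188247680664) [0.55526491 0.34947861]
top
361.2 223.0 20.3 27.0 0.5519 -0.1951
scene [448.10070243 227.81444001] 450.054443359375 229.04457092285156 (9.45285415649414, 24.3784122467041) [0.56041365 0.35327019]
scene
188.6 263.0 23.8 26.3 0.6878 -0.2034
206.4 217.4 21.6 24.2 0.5638 -0.1938
485.9 160.1 28.3 33.8 0.2851 0.4701
```

The toggle bar is back on the ON side at (0.556, 0.351). I grip pager E.

To row units: 0.04 m / 0.8 = 0.05, 0.035 m / 0.8 = 0.0438.

```bash
(echo '[[[0.0013, 0.0013, 0.0438, 0, 0, 0], [0, 0, 0.05, 0, 0, 0], [0, 0, 0.05, 0, 0, 0], [0, 0, 0.0438, 0, 0, 0], [0, 0, 0.0275, 0, 0, 0], [0, 0, 0.0125, 0, 0, 0], [0, 0, 0, 0, 0, 0], [0, 0, 0, 0, 0, 0]]]' | python3 drive.py 0.092
echo '[[[0, 0, 0, 0, 0, 0], [0, 0, 0, 0, 0, 0], [0, 0, 0, 0, 0, 0], [0, 0, 0, 0, 0, 0], [0, 0, 0, 0, 0, 0], [0, 0, 0, 0, 0, 0]]]' | python3 drive.py 0.04 40
echo '[[[0, 0, -0.0375, 0, 0, 0], [0, 0, -0.0438, 0, 0, 0], [0, 0, -0.0438, 0, 0, 0], [0, 0, 0, 0, 0, 0], [0, 0, 0, 0, 0, 0]]]' | python3 drive.py) | grep -E "time|pos|opening"
python3 -c "
from h import *
print(rows([.5436,-.340,.21]))"
```

```text
time: 33.87
tool_pos: [0.5622, -0.1954, 0.19]
opening: 0.0921
time: 34.37
tool_pos: [0.5615, -0.1959, 0.1892]
opening: 0.0606
time: 34.78
tool_pos: [0.5617, -0.1959, 0.2906]
opening: 0.0606
[-0.0181  0.1441  0.0806]
```

To row units: 0.036 m / 0.8 = 0.045, 0.035 m / 0.8 = 0.0438.

```bash
(echo '[[[-0.0056, 0.045, 0, 0, 0, 0], [-0.0056, 0.045, 0, 0, 0, 0], [-0.0056, 0.045, 0, 0, 0, 0], [-0.0056, 0.045, 0, 0, 0, 0], [0, 0, 0.0438, 0, 0, 0], [0, 0, 0.0375, 0, 0, 0], [0, 0, 0, 0, 0, 0], [0, 0, 0, 0, 0, 0]]]' | python3 drive.py) | grep -E "time|pos|opening|force"
python3 -c "
from h import *
print(rows([.5436,-.340,.203]))"
```

```text
time: 35.45
tool_pos: [0.5425, -0.3391, 0.2205]
contact_force: [0.7, 0.6, 0.4]
opening: 0.0607
grip_force: 40.0
[0.0011 0.0009 0.0175]
```

To row units: 0.01 m / 0.8 = 0.0125, 0.007 m / 0.8 = 0.0088.

```bash
(echo '[[[0, 0, 0.0125, 0, 0, 0], [0, 0, 0.0088, 0, 0, 0], [0, 0, 0, 0, 0, 0], [0, 0, 0, 0, 0, 0]]]' | python3 drive.py
echo '[[[0, 0, 0, 0, 0, 0], [0, 0, 0, 0, 0, 0], [0, 0, 0, 0, 0, 0]]]' | python3 drive.py 0.08
echo '[[[0, 0, -0.0438, 0, 0, 0], [0, 0, -0.05, 0, 0, 0], [0, 0, -0.05, 0, 0, 0], [0.0438, -0.0425, -0.05, 0, 0, 0], [0.045, -0.0425, 0, 0, 0, 0], [0.045, -0.0425, 0, 0, 0, 0], [0.0438, -0.0413, 0, 0, 0, 0], [0, 0, 0, 0, 0, 0]]]' | python3 drive.py 0.092) | grep -E "time|pos|opening|force"
python3 - <<'E'
from h import *
wrist([.6857,-.2047]);print(rows([.6857,-.2047,.187]))
for n in('top','scene'):
    print(n);[print(*map(float,p)) for p in pucks(read_camera(n))]
E
```

```text
time: 35.78
tool_pos: [0.5436, -0.3394, 0.207]
contact_force: [0.3, 0.5, -0.7]
opening: 0.0608
grip_force: 40.0
time: 36.03
tool_pos: [0.5436, -0.3398, 0.2074]
contact_force: [-0.2, 0.2, -0.8]
opening: 0.0761
grip_force: 0.0
time: 36.7
tool_pos: [0.6613, -0.2252, 0.3483]
contact_force: [-0.2, -0.7, -1.3]
opening: 0.0918
grip_force: 0.0
seen 30.44544792175293 [ 0.68501086 -0.2065269 ]
[ 0.0263 -0.0229  0.161 ]
top
364.5 165.4 25.1 27.2 0.6827 -0.2054
scene
188.6 263.1 23.7 26.1 0.6879 -0.2034
486.4 160.5 27.8 33.9 0.2863 0.4711
```

To row units: 0.035 m / 0.8 = 0.0438, 0.03 m / 0.8 = 0.0375.

```bash
(echo '[[[0.0313, -0.0263, 0, 0, 0, 0], [0, 0, 0.0438, 0, 0, 0], [0, 0, 0.0438, 0, 0, 0], [0, 0, 0.0438, 0, 0, 0], [0, 0, 0.0375, 0, 0, 0], [0, 0, 0, 0, 0, 0], [0, 0, 0, 0, 0, 0]]]' | python3 drive.py 0.092) | grep -E "time|pos|opening|force"
python3 -c "
from h import *
print(rows([.6855,-.2052,.188]))"
```

```text
time: 37.43
tool_pos: [0.6814, -0.2118, 0.2119]
contact_force: [0.0, 0.8, 1.0]
opening: 0.0919
grip_force: 0.0
[ 0.0041 -0.0066  0.0239]
```

To row units: 0.012 m / 0.8 = 0.015, 0.01 m / 0.8 = 0.0125.

```bash
(echo '[[[0.005, -0.0075, 0, 0, 0, 0], [0, 0, 0.015, 0, 0, 0], [0, 0, 0.0125, 0, 0, 0], [0, 0, 0, 0, 0, 0], [0, 0, 0, 0, 0, 0]]]' | python3 drive.py 0.092
echo '[[[0, 0, 0, 0, 0, 0], [0, 0, 0, 0, 0, 0], [0, 0, 0, 0, 0, 0], [0, 0, 0, 0, 0, 0], [0, 0, 0, 0, 0, 0], [0, 0, 0, 0, 0, 0]]]' | python3 drive.py 0.04 40
echo '[[[0, 0, -0.0375, 0, 0, 0], [0, 0, -0.0438, 0, 0, 0], [0, 0, -0.0438, 0, 0, 0], [0, 0, 0, 0, 0, 0], [0, 0, 0, 0, 0, 0]]]' | python3 drive.py) | grep -E "time|pos|opening"
python3 -c "
from h import *
print(rows([.4436,-.3315,.25]))"
```

```text
time: 37.85
tool_pos: [0.6862, -0.2044, 0.1904]
opening: 0.0914
time: 38.35
tool_pos: [0.6864, -0.2046, 0.1912]
opening: 0.0603
time: 38.77
tool_pos: [0.6868, -0.2046, 0.2941]
opening: 0.0607
[-0.2432  0.1269  0.0441]
```

To row units: -0.0304 m / 0.8 = -0.038, 0.0159 m / 0.8 = 0.0199.

```bash
(echo '[[[-0.038, 0.0199, 0, 0, 0, 0], [-0.038, 0.0199, 0, 0, 0, 0], [-0.038, 0.0199, 0, 0, 0, 0], [-0.038, 0.0199, 0, 0, 0, 0], [-0.038, 0.0199, 0, 0, 0, 0], [-0.038, 0.0199, 0, 0, 0, 0], [-0.038, 0.0199, 0, 0, 0, 0], [-0.038, 0.0195, 0, 0, 0, 0]]]' | python3 drive.py
echo '[[[0, 0, 0.0438, 0, 0, 0], [0, 0, 0.0375, 0, 0, 0], [0, 0, 0.0125, 0, 0, 0], [0, 0, 0, 0, 0, 0], [0, 0, 0, 0, 0, 0]]]' | python3 drive.py) | grep -E "time|pos|opening|force"
python3 -c "
from h import *
print(rows([.4436,-.3315,.206]))"
```

```text
time: 39.43
tool_pos: [0.4412, -0.3314, 0.2893]
contact_force: [0.3, -0.7, -0.5]
opening: 0.0606
grip_force: 40.0
time: 39.85
tool_pos: [0.4434, -0.3312, 0.2155]
contact_force: [0.6, -1.5, -0.2]
opening: 0.0605
grip_force: 40.0
[0.0002 0.0003 0.0095]
```

To row units: 0.008 m / 0.8 = 0.01.

```bash
(echo '[[[0, 0, 0.01, 0, 0, 0], [0, 0, 0, 0, 0, 0], [0, 0, 0, 0, 0, 0]]]' | python3 drive.py
echo '[[[0, 0, 0, 0, 0, 0], [0, 0, 0, 0, 0, 0], [0, 0, 0, 0, 0, 0]]]' | python3 drive.py 0.08
echo '[[[0, 0, -0.0438, 0, 0, 0], [0, 0, -0.05, 0, 0, 0], [0, 0, -0.05, 0, 0, 0], [0, 0, -0.05, 0, 0, 0], [-0.0438, -0.025, 0, 0, 0, 0], [-0.0125, -0.05, 0, 0, 0, 0], [0, -0.05, 0, 0, 0, 0], [0, -0.05, 0, 0, 0, 0]]]' | python3 drive.py 0.092
echo '[[[0, -0.05, 0, 0, 0, 0], [0, -0.0375, 0, 0, 0, 0], [0, 0, 0, 0, 0, 0], [0, 0, 0, 0, 0, 0]]]' | python3 drive.py) | grep -E "time|pos|opening|force"
python3 - <<'E'
from h import *
s=read_camera("scene");t=read_camera("top")
for n,c in(("top",t),("scene",s)):
    print(n);[print(*map(float,p)) for p in pucks(c)]
    for p in([.5436,-.34,.024],[.4436,-.3315,.024],[.5533,-.0115,.095],[.556,.35,.097],[.448,.19,.083],[.67,.297,.083],[.706,-.037,.118]):
        q=pix(c,p);m=(cv2.cvtColor(c["image"],cv2.COLOR_RGB2GRAY)<65).astype(np.uint8)
        cs,_=cv2.findContours(m,cv2.RETR_EXTERNAL,cv2.CHAIN_APPROX_NONE)
        for k in cs:
            if len(k)>12 and len(k)<200:
                (u,v),wh,a=cv2.fitEllipse(k)
                if np.hypot(u-q[0],v-q[1])<14: print(p,np.round(q),round(u),round(v),np.round(wh,1),onz(c,u,v,p[2]))
E
```

```text
time: 40.1
tool_pos: [0.4435, -0.3313, 0.2085]
contact_force: [-0.4, -0.4, -0.3]
opening: 0.0607
grip_force: 40.0
time: 40.35
tool_pos: [0.4433, -0.3314, 0.2086]
contact_force: [0.5, -0.1, -0.6]
opening: 0.0761
grip_force: 0.0
time: 41.02
tool_pos: [0.397, -0.1902, 0.3636]
contact_force: [1.2, 0.4, -0.1]
opening: 0.092
grip_force: 0.0
time: 41.35
tool_pos: [0.3981, -0.12, 0.3635]
contact_force: [0.1, -0.9, -0.3]
opening: 0.0918
grip_force: 0.0
top
440.2 409.8 23.8 26.1 0.1634 -0.3517
325.8 412.2 21.6 30.1 0.1593 -0.113
[0.5436, -0.34, 0.024] [427. 227.] 427 228 [13.1 13.6] [ 0.54241084 -0.34037457]
[0.4436, -0.3315, 0.024] [425. 273.] 426 274 [13.6 14.4] [ 0.44138055 -0.33218326]
[0.5533, -0.0115, 0.095] [279. 217.] 280 218 [13.1 14.3] [ 0.55146234 -0.01303655]
[0.556, 0.35, 0.097] [ 96. 213.] 93 213 [11.7 38.5] [0.55599781 0.35483336]
[0.448, 0.19, 0.083] [177. 269.] 181 272 [22.8 28.6] [0.44160142 0.18234804]
[0.67, 0.297, 0.083] [129. 159.] 136 166 [28.7 37.6] [0.65517502 0.28077578]
scene
486.0 160.1 27.8 34.2 0.2851 0.4703
[0.5436, -0.34, 0.024] [150. 201.] 150 201 [ 8.8 12.3] [ 0.54211604 -0.3392645 ]
[0.4436, -0.3315, 0.024] [165. 169.] 172 177 [3.1 8.7] [ 0.46529305 -0.30680391]
[0.4436, -0.3315, 0.024] [165. 169.] 165 169 [ 7.9 11.3] [ 0.44189942 -0.33099263]
[0.5533, -0.0115, 0.095] [282. 206.] 282 205 [10.4 13.4] [ 0.55123637 -0.01114586]
[0.556, 0.35, 0.097] [448. 228.] 448 229 [10.6 35.4] [0.55918803 0.34946191]
[0.448, 0.19, 0.083] [376. 182.] 377 185 [14.1 16.7] [0.4559704  0.19470633]
[0.67, 0.297, 0.083] [421. 275.] 417 284 [27.3 37.6] [0.69241883 0.29009459]
```

```bash
python3 -c "
from cell import robot, readout, read_camera
print(robot.hand_in())"
```

```text
the job is handed in; nothing more can be done
None
```

Handed in: charger off, four pagers stacked flat to the full mark, charger back on, two left over in the tray; cameras showed salt and chili upright at the end, and the cola was not re-checked.

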